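Free the sagging bolt and hold the ink cage ajar

ROBOT

A 6-joint arm with a two-finger parallel gripper is mounted at the origin on the work surface. World frame = base frame: x ahead of the robot, y to its left, z up, the work surface at z = 0. Lengths are in m, angles in degrees, forces in N, time in s.
With the tool pointing down it reaches from about 0.375 to 0.975 m from the base axis. Payload 3.8 kg.
Tool frame: the origin (TCP) lies between the finger pads; the fingertips stand 8 mm ahead of it and the grasp point (between the pads) lies 11 mm behind it; y points along the fingers, x is the direction in which the jaws open and shut, and the axes are right-handed (so a half turn about y gives the same grasp; the last joint's range is limited). The gripper opens to 85 mm and grips with 20 to 120 N. Pads are 22 mm wide; open, the fingers measure 114 mm over their backs; the gripper's body (76 mm by 85 mm) begins 54 mm behind the grasp point. The pads swing forward as they close: fully open they stand 13 mm farther back than shut.
Start: joints at [74.433, 15.12, 91.902, -0, 72.978, -2.114], TCP at [0.157, 0.656, 0.239] pointing down, gripper open.
Joint ranges: [-150.88, 150.88], [-54.13, 125.18], [17.81, 147.31], [-75.09, 255.09], [0, 152.58], [-146.25, 146.25]. Speed limits (degrees/s): [147.25, 147.25, 180, 180, 180, 180].

INTERFACE

Orientations are given as [roll, pitch, yaw] about the fixed x, y, z axes, in that order (R = Rz(yaw) Ry(pitch) Rx(roll)).
In Python, from cell import * gives the robot as it stands. The module is installed in compiled form; this text tells all that it offers.
- The arm moves only by the tool arm_command, never from a script. Its argument "series" is a list of rows, each an object of numbers: "dx", "dy", "dz": the shift along the tool's x, y, z in mm; "wx", "wy", "wz": the turn, a rotation vector about the tool's x, y, z in degrees. A call has 1 to 8 rows; each row is the pose to reach, as a shift and turn from the pose measured when the call began, along the tool's axes at that moment; what a row does not reach only later rows make up. A row lasts 1/10 s, in which the tool goes at most 50 mm and 8.59 degrees, less where a joint would pass 70% of its speed; a pose out of reach is approached as far as the arm can. A call with a gripper value outside its range is refused whole. "fingers" is the opening, from -1 (shut) to 1 (fully open), set as the call begins (left out, the last holds). The fingers move at their own pace and stop on an object; the grip force is fixed at half the most. Time passes only in rows, so rows that repeat a pose let the fingers close. It gives the time, the measured TCP pose, the force and the opening at its end, in the units of the state.
- observe(): the state, without advancing time (a new reading comes with each control period).
- camera(name): name is "side" or "top" or "wrist"; returns the picture (400x640x3 uint8, red, green, blue); there is no depth.
- camera_model(name): a dict with "camera_matrix" (3x3 intrinsics, pixels), "position" and "orientation" of the camera in the world. Camera axes: x right, y up, looking along -z (the intrinsics and any distortion apply to the point x, -y, -z); pixel columns grow to the right and rows downward; lengths in m; the calibration is good to about 2 mm. A picture is of the moment at which its call begins: read the wrist's pose just before it. camera_model takes no time and is no camera call; for the wrist camera it gives the pose at the moment of the call.
- close_job(): hands the job in, once; it reports no verdict.
The state is a dict: "time": time; "joint_positions": joint angles; "joint_vel": joint speeds; "joint_torque": joint torques, N m; "eef_pos": TCP position; "tcp_rot": TCP orientation; "wrist_force": force on the tool from outside, world axes, zero at the start; "wrist_torque": the same for the moment, N m; "width": finger opening in m.
Only numpy, scipy, OpenCV 4.12 (cv2) and the standard library are available. Lean on these libraries where they do the work, as an engineer would, in place of code of your own. Each camera call takes 0.05 s, during which the arm holds its last target.

TASK

The barrel bolt on the ink cage's mesh gate has sagged, so that the worn neck behind its nose hangs on the bent-up lip of the keeper. Take the bolt by its knob, lift it over the lip while you draw it back clear of the keeper, then pull the sprung gate ajar until its free edge stands about a hand's width (90 mm) out from the jamb, and finish while still holding it there, for it shuts itself when let go. Leave the tin, the roller and the tape on the bench alone.

Things in the scene. Friction and masses are not known exactly. Their poses are not given: they have to be found in the camera images.
- cage: Bench-top ink cage, fixed to the bench: plywood frame 200 mm deep (its x), 360 mm wide (its y), 211 mm high, mesh sides and back, tins inside. Origin: centre of its underside. Its front, with the gate, faces its own -x (front face at x = -100 mm); its y runs along the front, z up.
- hinge (a point): Point on the upright hinge axis of the gate, at the height of the bolt (176 mm above the bench), 4 mm in front of the front face, at the +y end of the gate (y = +153 mm in the cage frame). Fixed to the cage, same axes.
- gate (a joint): Gate angle, rad: 0 shut, grows as its free (-y) edge swings out to the cage's -x (clockwise from above). Gate 278 mm wide: 0.33 rad is about 90 mm at the free edge. Spring hinges pull it shut from any angle with 0.5 to 0.8 N m (some 3 N at the knob). The nose in the keeper stops it after 0.01 rad.
- gate_edge (a point): Point on the gate's front face at its free edge, at the height of the bolt; axes as the cage's when shut, turning with the gate.
- keeper: Steel keeper on the jamb beside the gate's free edge: an upright hoop 18 mm wide along y, 34 mm high, standing 25 mm out, 28 mm clear height inside. At the mouth nearest the gate its bottom is bent up into a lip 3 mm thick whose edge stands 6.5 mm below the origin. Origin: on the front face of the jamb, centre of the hoop; axes as the cage's.
- bolt (a joint): How far the bolt is drawn, in m: 0 fully shot, grows as it slides towards the gate's +y (towards the hinge), at most 0.045. Left drooping it catches on the lip at about 0.006; its nose is clear of the keeper from 0.034 on. Sliding friction about 1.5 N; it stays where it is left.
- bolt_lift (a joint): How far the drooping bolt is tipped up in its slack guides, rad: 0 hanging by its own weight, at most 0.06. It pivots in the rear guide, 105 mm from the knob when shot, 60 mm when drawn: the knob can rise 6.3 mm shot, 3.6 mm drawn. The nose clears the lip from about 0.03 (knob up 3 mm). Takes about 2 N at the knob.
- knob (a point): Middle of the grip of the bolt's steel knob: a round bar 16 mm thick, 24 mm long, pointing straight out from the gate (its -x), with a 21 mm head at the outer end. This point is 42 mm out from the gate's face, 173 mm above the bench and 38 mm below the cage's top; pinch it from above, fingers on its +y and -y sides. Nothing else stands out more than 26 mm. Axes as the gate's.
- nose_tip (a point): Centre of the end face of the bolt's 12 mm round nose. The nose is 18 mm long, the worn neck behind it (14 mm long) is cut away 6 mm deep on its underside.
- tin: Bystander: closed ink tin, 87 mm diameter, 106 mm high, standing on the bench. Origin: centre of its base.
- roller: Bystander: hand ink roller lying on the bench, about 195 x 116 mm, 55 mm high. Origin on the bench under its middle; handle along its -x.
- tape: Bystander: roll of paper tape lying flat, 96 mm diameter, 24 mm high. Origin: centre of its underside.

How it is judged:
By the outcome, as a careful person would: the job done as asked, in the order asked, and still so for the second after the job is handed in, while the arm keeps its last pose, push and grip.
It also fails if it takes over 32 s, if anything falls off the work surface, if the arm or the gripper's body presses on something with over 40 N, if the wrist force passes 120 N, or if a joint passes its speed limit or range.

## Working session

There is one attempt and no reset: what is moved stays moved. The work goes in short steps, Python scripts to look and compute and a tool call to move; the robot and the scene stay as the last step left them, time stands still between calls to the robot, and variables do not carry over. Pictures are saved under pics/ and viewed, and the job is handed in when it is done.

Besides the shell and the picture viewer there is one more tool, called after "Emit:" as name([rows], argument=value, ...), one row to a line, values as JSON. arm_command: Moves the arm, as the interface text tells. Its arguments: {"type":"object","properties":{"series":{"type":"array","items":{"type":"object","properties":{"dx":{"type":"number"},"dy":{"type":"number"},"dz":{"type":"number"},"wx":{"type":"number"},"wy":{"type":"number"},"wz":{"type":"number"}}}},"fingers":{"type":"number"}},"required":["series"]}

```bash
mkdir -p pics; python3 - <<'E'
from cell import *
import cv2
s=observe();print(s)
for n in("side","top","wrist"):
    m=camera_model(n);print(n,m)
    cv2.imwrite(f"pics/a_{n}.png",camera(n)[:,:,::-1])
E
```

```text
{'time': 0.0, 'joint_positions': array([ 7.44336786e+01,  1.51692000e+01,  9.19808655e+01, -1.82422131e-03,
        7.29781044e+01, -2.11346551e+00]), 'joint_vel': array([-0.08610479,  0.02129397,  0.01612062, -0.10987654, -0.125476  ,
        0.03304236]), 'joint_torque': array([-2.47598211e-03, -5.15112376e+01, -3.67304564e+01, -2.54414554e-04,
        1.31766958e-02, -4.30541746e-06]), 'eef_pos': array([0.15684715, 0.65579041, 0.23796519]), 'tcp_rot': array([-89.9970152 ,   0.12814705,  76.54768345]), 'wrist_force': array([ 0.53371023, -0.59236067,  0.53500774]), 'wrist_torque': array([-0.01546498,  0.02455216, -0.00081914]), 'width': 0.08508930244609125}
side {'camera_matrix': array([[392.59110981,   0.        , 326.16336399],
       [  0.        , 392.59110981, 198.45018107],
       [  0.        ,   0.        ,   1.        ]]), 'position': array([0.49583182, 0.84211263, 0.78327839]), 'orientation': array([  51.56412416,    0.45017252, -172.4545549 ])}
top {'camera_matrix': array([[447.06801566,   0.        , 324.48580242],
       [  0.        , 447.06801566, 199.20418845],
       [  0.        ,   0.        ,   1.        ]]), 'position': array([0.42658686, 0.04755248, 1.13108339]), 'orientation': array([ 10.23826052,   0.36871566, -89.07683385])}
wrist {'camera_matrix': array([[300.43018056,   0.        , 322.75412448],
       [  0.        , 300.43018056, 194.44828299],
       [  0.        ,   0.        ,   1.        ]]), 'position': array([0.08838503, 0.6725452 , 0.37175124]), 'orientation': array([-16.04363418,   0.1236444 ,  76.54627537])}
```

View pics/a_side.png

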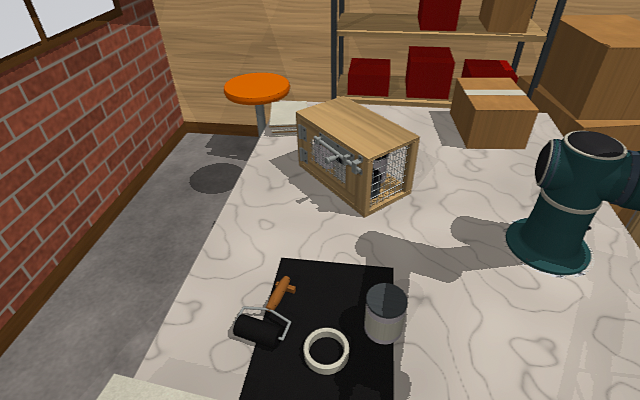

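View pics/a_top.png

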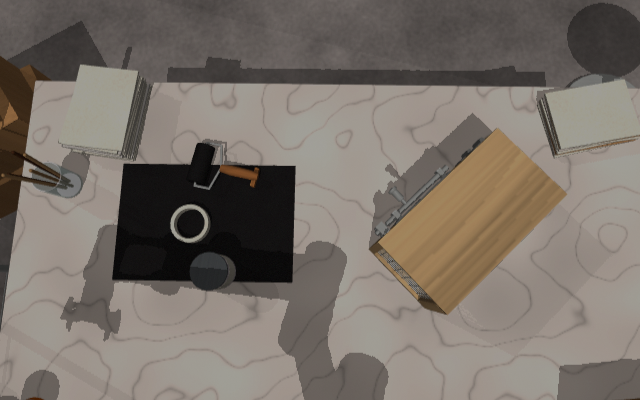

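View pics/a_wrist.png

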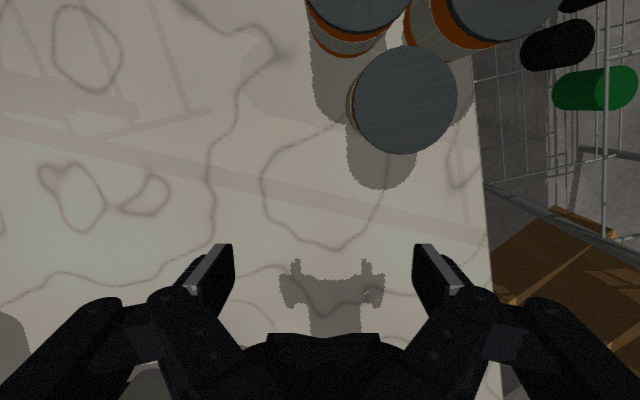

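```bash
python3 - <<'E'
import cv2
t=cv2.imread("pics/a_top.png");cv2.imwrite("pics/zt.png",cv2.resize(t[115:325,360:580],None,fx=3,fy=2.8,interpolation=2)[:600])
t=cv2.imread("pics/a_side.png");cv2.imwrite("pics/zs.png",cv2.resize(t[90:220,285:425],None,fx=4.5,fy=4.5,interpolation=2))
E
```

```text
(no output)
```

View pics/zt.png

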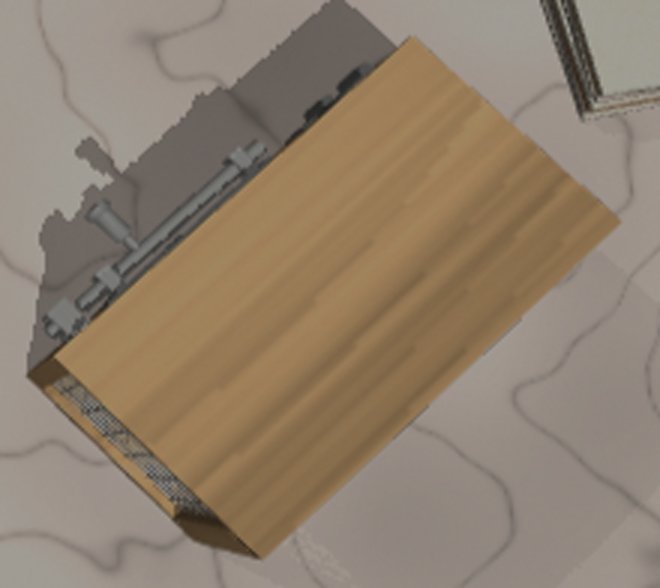

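View pics/zs.png

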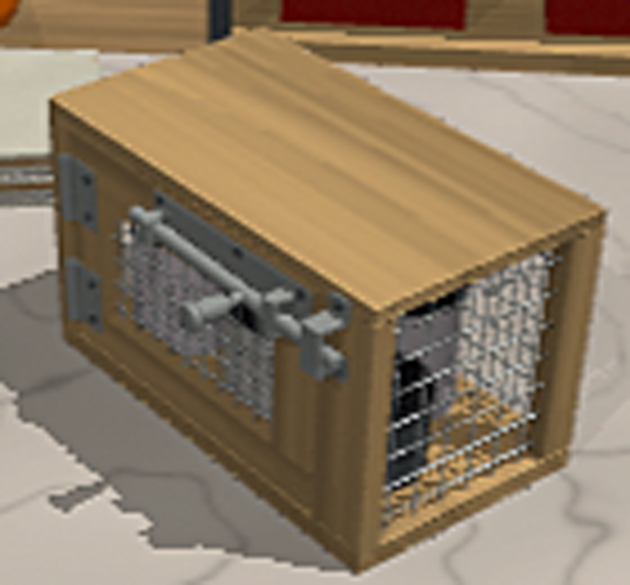

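```bash
cat > h.py <<'E'
from cell import *
import numpy as np
from scipy.spatial.transform import Rotation as R
from scipy.optimize import least_squares
def P(m,X):
    q=(np.atleast_2d(X)-m["position"])@R.from_euler("xyz",m["orientation"],degrees=True).as_matrix()
    q=q*[1,-1,-1]; p=q@m["camera_matrix"].T; return p[:,:2]/p[:,2:]
def C(p,X):
    c=np.c_[np.atleast_2d(X)]@R.from_euler("z",p[2]).as_matrix().T; return c+[p[0],p[1],0]
E
python3 - <<'E'
from h import *
t,s=camera_model("top"),camera_model("side")
T=np.array([[-.1,-.18,.211],[-.1,.18,.211],[.1,.18,.211],[.1,-.18,.211]])
tu=np.array([[378.3,242.5],[498,128.6],[566.7,194.3],[447.3,313.9]])
S=np.array([[-.1,-.18,.211],[-.1,.18,.211],[.1,-.18,.211],[-.1,-.18,0],[.1,.18,.211]])
su=np.array([[368.3,158.4],[296.6,112.4],[419.7,137.1],[364.6,217.3],[343,96.7]])
for k in("both","top","side"):
    f=lambda p:np.r_[((P(t,C(p,T))-tu)*(k!="side")).ravel(),((P(s,C(p,S))-su)*(k!="top")).ravel()]
    r=least_squares(f,[.4,-.2,-2.3],x_scale=[.1,.1,.1]);print(k,r.x,np.degrees(r.x[2]),r.fun.round(1))
    if k=="both": b=r.x
def tri(a,c):
    g=lambda X:np.r_[(P(t,X)-a).ravel(),(P(s,X)-c).ravel()]
    r=least_squares(g,[.5,-.1,.17]);return r.x,r.fun
k=tri([398.3,196.4],[331.7,158.4]);print(k)
print("knob in cage",R.from_euler("z",-b[2]).apply(k[0]-[b[0],b[1],0]))
print(P(t,C(b,[[-.1,-.125,.176],[-.1,.153,.176]])),P(s,C(b,[[-.1,-.125,.176],[-.1,.153,.176]])))
E
```

```text
both [ 0.55778408 -0.25303864 -2.37457568] -136.05316485964127 [-0.9 -0.5 -0.4 -1.1  1.3 -0.   0.2  1.5  0.1  0.7 -1.2 -1.1  0.5 -0.5
 -0.3  1.   0.5 -1. ]
top [ 0.5578887  -0.25295075 -2.37512345] -136.08454952900783 [-0.9 -0.6 -0.4 -1.1  1.2 -0.   0.1  1.4  0.   0.  -0.  -0.   0.  -0.
 -0.   0.   0.  -0. ]
side [ 0.55766723 -0.25359048 -2.37348648] -135.99075791374088 [-0.  -0.  -0.  -0.   0.  -0.   0.   0.   0.2  0.6 -1.2 -1.2  0.6 -0.6
 -0.2  0.9  0.5 -1. ]
(array([ 0.60880014, -0.10412982,  0.1731915 ]), array([ 0.00584485, -0.32134239,  0.41246306,  0.09444243]))
knob in cage [-0.14007207 -0.07180731  0.1731915 ]
[[394.02033844 225.88735081]
 [483.36934892 140.75946869]] [[354.79537852 161.15484068]
 [300.45732229 124.07011054]]
```

```bash
cat >> h.py <<'E'
b=[.55778,-.25304,-2.37458]
def delta(X,yaw,tilt=None):
    s=observe(); r0=R.from_euler("xyz",s["tcp_rot"],degrees=True); r1=R.from_euler("xyz",[-90,0,yaw],degrees=True)
    d=r0.inv().apply(np.array(X)-s["eef_pos"])*1000; w=(r0.inv()*r1).as_rotvec(degrees=True)
    print("t",s["time"],"pos",s["eef_pos"].round(4),s["tcp_rot"].round(2),"F",s["wrist_force"].round(1),"M",s["wrist_torque"].round(2),"w",round(s["width"],4))
    print("d",d.round(1),"w",w.round(2))
E
python3 - <<'E'
from h import *
k=C(b,[-.141,-.072,.173])[0];print(k)
delta([k[0],k[1],.27],-46.05)
E
```

```text
[ 0.60933108 -0.1033487   0.173     ]
t 0.15 pos [0.1569 0.6559 0.2382] [-90.     0.1   76.55] F [ 0.  -0.7 -1.2] M [ 0.01  0.03 -0.02] w 0.0852
d [-633.2  -30.7 -616.7] w [ 1.100e-01  1.226e+02 -6.000e-02]
```

Emit:
arm_command([
  {"dx":-36,"dy":-15,"dz":-34,"wy":8},
  {"dx":-70,"dy":-31,"dz":-68,"wy":16},
  {"dx":-105,"dy":-31,"dz":-102,"wy":24},
  {"dx":-140,"dy":-31,"dz":-136,"wy":32},
  {"dx":-175,"dy":-31,"dz":-170,"wy":40},
  {"dx":-210,"dy":-31,"dz":-204,"wy":48},
  {"dx":-245,"dy":-31,"dz":-238,"wy":56},
  {"dx":-280,"dy":-31,"dz":-272,"wy":64},
], fingers=1)

```text
validation failed for argument at $.se...
```

```bash
python3 - <<'E'
from h import *
k=C(b,[-.141,-.072,.173])[0]
delta([k[0],k[1],.27],-46.05)
E
```

```text
t 0.15 pos [0.1569 0.6559 0.2382] [-90.     0.1   76.55] F [ 0.  -0.7 -1.2] M [ 0.01  0.03 -0.02] w 0.0852
d [-633.2  -30.7 -616.7] w [ 1.100e-01  1.226e+02 -6.000e-02]
```

Emit:
arm_command([
  {"dx":-36,"dy":-15,"dz":-34,"wx":0,"wy":8,"wz":0},
  {"dx":-70,"dy":-31,"dz":-68,"wx":0,"wy":16,"wz":0},
  {"dx":-105,"dy":-31,"dz":-102,"wx":0,"wy":24,"wz":0},
  {"dx":-140,"dy":-31,"dz":-136,"wx":0,"wy":32,"wz":0},
  {"dx":-175,"dy":-31,"dz":-170,"wx":0,"wy":40,"wz":0},
  {"dx":-210,"dy":-31,"dz":-204,"wx":0,"wy":48,"wz":0},
  {"dx":-245,"dy":-31,"dz":-238,"wx":0,"wy":56,"wz":0},
  {"dx":-280,"dy":-31,"dz":-272,"wx":0,"wy":64,"wz":0},
], fingers=1)

```text
time: 0.95
eef_pos: [0.3567, 0.3185, 0.2696]
tcp_rot: [-90.1, 0.0, 12.2]
wrist_force: [0.8, -0.2, -0.4]
width: 0.0852
```

```bash
python3 - <<'E'
from h import *
k=C(b,[-.141,-.072,.173])[0]
delta([k[0],k[1],.27],-46.05)
E
```

```text
t 0.95 pos [0.3567 0.3185 0.2696] [-9.009e+01  4.000e-02  1.224e+01] F [ 0.8 -0.2 -0.4] M [ 0.05 -0.09 -0.01] w 0.0852
d [ 1.574e+02  2.000e-01 -4.658e+02] w [1.000e-01 5.829e+01 1.000e-02]
```

Emit:
arm_command([
  {"dx":15,"dy":0,"dz":-45,"wx":0,"wy":8,"wz":0},
  {"dx":30,"dy":0,"dz":-90,"wx":0,"wy":16,"wz":0},
  {"dx":45,"dy":0,"dz":-135,"wx":0,"wy":24,"wz":0},
  {"dx":61,"dy":0,"dz":-180,"wx":0,"wy":32,"wz":0},
  {"dx":76,"dy":0,"dz":-225,"wx":0,"wy":40,"wz":0},
  {"dx":91,"dy":0,"dz":-270,"wx":0,"wy":48,"wz":0},
  {"dx":106,"dy":0,"dz":-315,"wx":0,"wy":56,"wz":0},
  {"dx":121,"dy":0,"dz":-360,"wx":0,"wy":58.3,"wz":0},
])

```text
time: 1.75
eef_pos: [0.5518, -0.0095, 0.2699]
tcp_rot: [-90.1, -0.0, -46.3]
wrist_force: [0.4, 1.4, 0.8]
width: 0.0855
```

```bash
python3 - <<'E'
from h import *
k=C(b,[-.141,-.072,.173])[0]
delta([k[0],k[1],.27],-46.05)
E
```

```text
t 1.75 pos [ 0.5518 -0.0095  0.2699] [-9.007e+01 -5.000e-02 -4.629e+01] F [0.4 1.4 0.8] M [ 0.02  0.03 -0.02] w 0.0855
d [107.6   0.  -23.2] w [ 0.07 -0.24  0.05]
```

Emit:
arm_command([
  {"dx":40,"dy":0,"dz":-9,"wx":0,"wy":0,"wz":0},
  {"dx":80,"dy":0,"dz":-18,"wx":0,"wy":-0.2,"wz":0},
  {"dx":107.6,"dy":0,"dz":-23.2,"wx":0,"wy":-0.2,"wz":0},
  {"dx":107.6,"dy":0,"dz":-23.2,"wx":0,"wy":-0.2,"wz":0},
  {"dx":107.6,"dy":0,"dz":-23.2,"wx":0,"wy":-0.2,"wz":0},
])

```text
time: 2.25
eef_pos: [0.609, -0.1037, 0.2692]
tcp_rot: [-90.1, 0.1, -46.2]
wrist_force: [-0.7, -0.0, 0.5]
width: 0.0857
```

```bash
python3 - <<'E'
from h import *
import cv2
k=C(b,[-.141,-.072,.173])[0]
delta([k[0],k[1],.162],-46.05)
m=camera_model("wrist"); im=camera("wrist")[:,:,::-1].copy()
cv2.imwrite("pics/b_wrist.png",im)
K=C(b,[[-.142,-.072,.173],[-.130,-.072,.173],[-.154,-.072,.173],[-.1,-.18,.211],[-.1,.18,.211]])
print(m,P(m,K))
cv2.imwrite("pics/b_top.png",camera("top")[:,:,::-1])
E
```

```text
t 2.25 pos [ 0.609  -0.1037  0.2692] [-9.011e+01  5.000e-02 -4.618e+01] F [-0.7 -0.   0.5] M [-0.04 -0.06  0.03] w 0.0857
d [1.000e-01 1.072e+02 7.000e-01] w [ 0.11 -0.13 -0.05]
{'camera_matrix': array([[300.43018056,   0.        , 322.75412448],
       [  0.        , 300.43018056, 194.44828299],
       [  0.        ,   0.        ,   1.        ]]), 'position': array([ 0.65997466, -0.05482985,  0.40274566]), 'orientation': array([-16.24105065,   0.09049127, -46.17754915])} [[323.12925598 197.10378902]
 [323.15618895 211.29540432]
 [323.1015588  182.50949195]
 [172.58544019 268.71625575]
 [675.93717772 268.15503555]]
```

View pics/b_wrist.png

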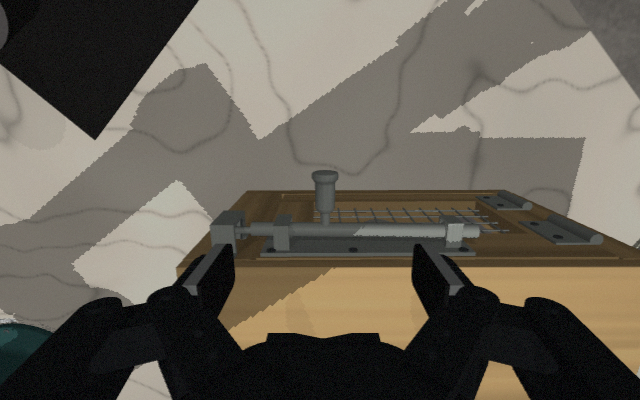

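```bash
python3 - <<'E'
import cv2
t=cv2.imread("pics/b_wrist.png");cv2.imwrite("pics/zb.png",cv2.resize(t[160:245,275:375],None,fx=7,fy=7,interpolation=2))
E
```

```text
(no output)
```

View pics/zb.png

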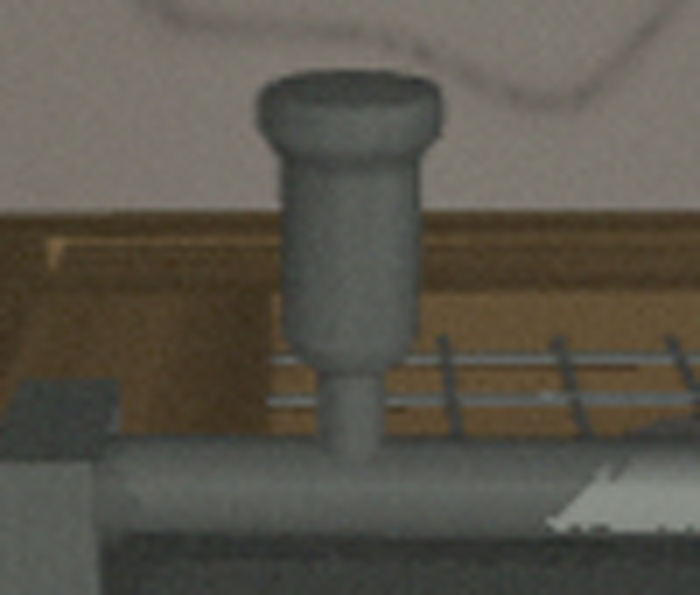

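Emit:
arm_command([
  {"dx":1.7,"dy":20,"dz":0.5,"wx":0.1,"wy":-0.1,"wz":0},
  {"dx":1.7,"dy":40,"dz":0.5,"wx":0.1,"wy":-0.1,"wz":0},
  {"dx":1.7,"dy":60,"dz":0.5,"wx":0.1,"wy":-0.1,"wz":0},
  {"dx":1.7,"dy":80,"dz":0.5,"wx":0.1,"wy":-0.1,"wz":0},
  {"dx":1.7,"dy":95,"dz":0.5,"wx":0.1,"wy":-0.1,"wz":0},
  {"dx":1.7,"dy":106,"dz":0.5,"wx":0.1,"wy":-0.1,"wz":0},
  {"dx":1.7,"dy":107,"dz":0.5,"wx":0.1,"wy":-0.1,"wz":0},
  {"dx":1.7,"dy":107,"dz":0.5,"wx":0.1,"wy":-0.1,"wz":0},
])

```text
time: 3.15
eef_pos: [0.6102, -0.1033, 0.163]
tcp_rot: [-90.0, 0.0, -45.9]
wrist_force: [0.4, 0.6, 0.1]
width: 0.0851
```

```bash
python3 - <<'E'
from h import *
import cv2
k=C(b,[-.141,-.0705,.173])[0]
delta([k[0],k[1],.162],-46.05)
im=camera("wrist")[:,:,::-1].copy()
cv2.imwrite("pics/c_wrist.png",im)
E
```

```text
t 3.15 pos [ 0.6102 -0.1033  0.163 ] [-8.998e+01  1.000e-02 -4.595e+01] F [0.4 0.6 0.1] M [ 0.   -0.01  0.02] w 0.0851
d [ 0.9  1.  -0.7] w [-0.02  0.1  -0.01]
```

View pics/c_wrist.png

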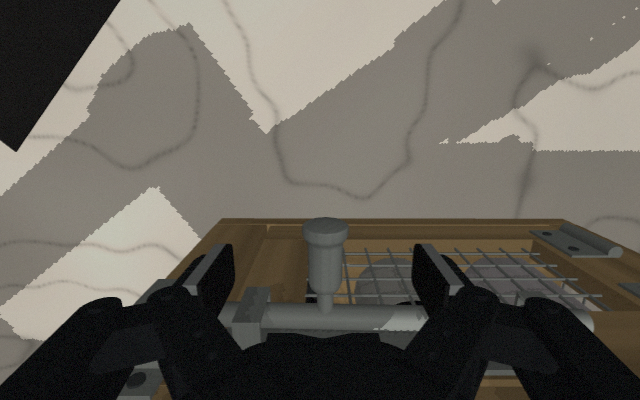

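```bash
python3 - <<'E'
from h import *
import cv2
m=camera_model("wrist")
s=observe();r=R.from_euler("xyz",s["tcp_rot"],degrees=True)
g=s["eef_pos"]-0.011*r.apply([0,1,0])
for z in(-.012,0,.012): print(z,P(m,g+r.apply([0,0,z])), P(m,[*(C(b,[-.142-z,-.0705,.173])[0])]))
t=cv2.imread("pics/c_wrist.png");cv2.imwrite("pics/zc.png",cv2.resize(t[200:330,205:445],None,fx=3.3,fy=3.3,interpolation=2))
E
```

```text
-0.012 [[323.19080801 290.59033807]] [[324.12176247 288.47625467]]
0 [[323.20078072 267.71780373]] [[324.19825509 265.78014341]]
0.012 [[323.21124939 243.7077697 ]] [[324.27849819 241.97122759]]
```

View pics/zc.png

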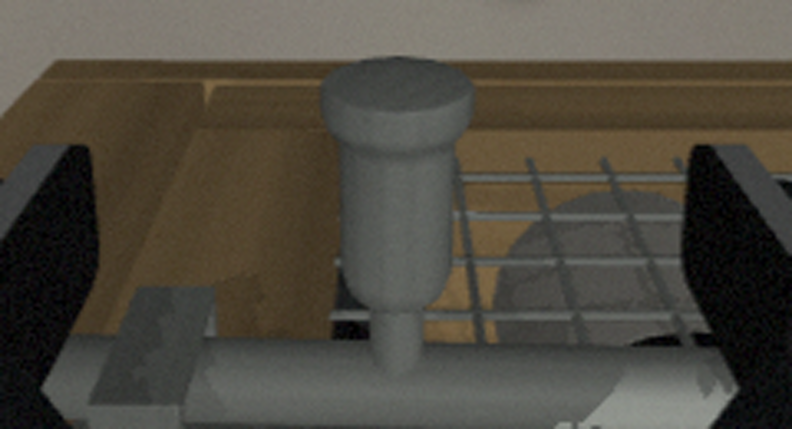

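Emit:
arm_command([
  {"dx":0.8,"dy":0.5,"dz":-0.6,"wx":0,"wy":0,"wz":0},
  {"dx":0.8,"dy":0.5,"dz":-0.6,"wx":0,"wy":0,"wz":0},
  {"dx":0.8,"dy":0.5,"dz":-0.6,"wx":0,"wy":0,"wz":0},
  {"dx":0.8,"dy":0.5,"dz":-0.6,"wx":0,"wy":0,"wz":0},
  {"dx":0.8,"dy":0.5,"dz":-0.6,"wx":0,"wy":0,"wz":0},
  {"dx":0.8,"dy":0.5,"dz":-0.6,"wx":0,"wy":0,"wz":0},
], fingers=-1)

```text
time: 3.8
eef_pos: [0.6109, -0.1045, 0.1633]
tcp_rot: [-89.9, -0.1, -46.0]
wrist_force: [-0.2, -0.6, 1.7]
width: 0.0141
```

```bash
python3 - <<'E'
from h import *
import cv2
delta([0.6104,-.1037,.162],-46.05)
im=camera("wrist")[:,:,::-1].copy()
cv2.imwrite("pics/d_wrist.png",im)
E
```

```text
t 3.8 pos [ 0.6109 -0.1045  0.1633] [-8.994e+01 -5.000e-02 -4.596e+01] F [-0.2 -0.6  1.7] M [-0.01  0.11  0.03] w 0.0141
d [-0.9  1.3  0.2] w [-0.06  0.09  0.05]
```

View pics/d_wrist.png

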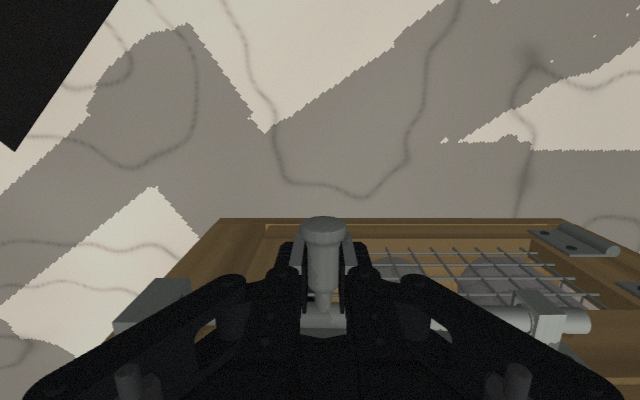

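Emit:
arm_command([
  {"dx":0,"dy":-2.5,"dz":0,"wx":0,"wy":0,"wz":1.3},
  {"dx":0,"dy":-5,"dz":0,"wx":0,"wy":0,"wz":2.6},
  {"dx":0,"dy":-5,"dz":0,"wx":0,"wy":0,"wz":2.6},
  {"dx":0,"dy":-5,"dz":0,"wx":0,"wy":0,"wz":2.6},
])

```text
time: 4.25
eef_pos: [0.6109, -0.1047, 0.1679]
tcp_rot: [-90.0, 2.6, -46.0]
wrist_force: [-0.2, -0.3, -1.1]
width: 0.0141
```

```bash
python3 - <<'E'
from h import *
import cv2
delta([0.6109,-.1045,.1633],-46.05)
im=camera("side")[:,:,::-1].copy()
cv2.imwrite("pics/e_side.png",cv2.resize(im[90:220,265:425],None,fx=4.5,fy=4.5,interpolation=2))
E
```

```text
t 4.25 pos [ 0.6109 -0.1047  0.1679] [-89.96   2.58 -45.97] F [-0.2 -0.3 -1.1] M [ 0.05 -0.1  -0.02] w 0.0141
d [0.1 4.6 0.1] w [-0.04  0.07 -2.58]
```

View pics/e_side.png

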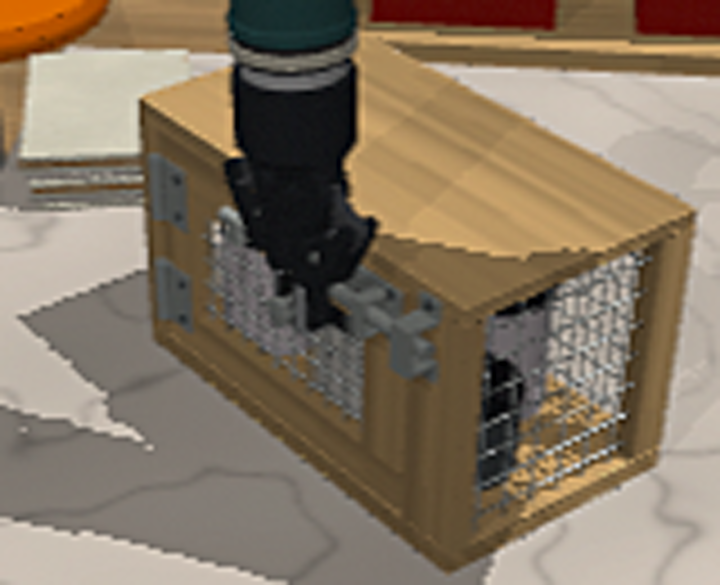

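Emit:
arm_command([
  {"dx":5,"dy":0,"dz":0,"wx":0,"wy":0,"wz":0},
  {"dx":10,"dy":0,"dz":0,"wx":0,"wy":0,"wz":0},
  {"dx":15,"dy":0,"dz":0,"wx":0,"wy":0,"wz":0},
  {"dx":20,"dy":0,"dz":0,"wx":0,"wy":0,"wz":0},
  {"dx":20,"dy":0,"dz":0,"wx":0,"wy":0,"wz":0},
])

```text
time: 4.8
eef_pos: [0.6258, -0.12, 0.1672]
tcp_rot: [-89.9, 2.5, -46.0]
wrist_force: [0.2, -1.3, -0.5]
width: 0.0141
```

```bash
python3 - <<'E'
from h import *
delta([0.6109,-.1045,.1633],-46.05)
E
```

```text
t 4.8 pos [ 0.6258 -0.12    0.1672] [-89.94   2.46 -45.98] F [ 0.2 -1.3 -0.5] M [-0.16 -0.25  0.03] w 0.0141
d [-21.3   4.8   0.1] w [-0.06  0.07 -2.46]
```

Emit:
arm_command([
  {"dx":5,"dy":0,"dz":0,"wx":0,"wy":0,"wz":0},
  {"dx":10,"dy":0,"dz":0,"wx":0,"wy":0,"wz":0},
  {"dx":15,"dy":0,"dz":0,"wx":0,"wy":0,"wz":0},
  {"dx":19.5,"dy":0,"dz":0,"wx":0,"wy":0,"wz":0},
  {"dx":19.5,"dy":0,"dz":0,"wx":0,"wy":0,"wz":0},
])

```text
time: 5.3
eef_pos: [0.6395, -0.1341, 0.1664]
tcp_rot: [-89.9, 2.5, -46.0]
wrist_force: [-0.9, 2.5, 1.4]
width: 0.014
```

```bash
python3 - <<'E'
from h import *
import cv2
delta([0.6109,-.1045,.1633],-46.05)
im=camera("side")[:,:,::-1].copy()
cv2.imwrite("pics/f_side.png",cv2.resize(im[90:220,265:425],None,fx=4.5,fy=4.5,interpolation=2))
im=camera("wrist")[:,:,::-1].copy()
cv2.imwrite("pics/f_wrist.png",im)
E
```

```text
t 5.3 pos [ 0.6395 -0.1341  0.1664] [-89.93   2.5  -46.  ] F [-0.9  2.5  1.4] M [ 0.27  0.1  -0.01] w 0.014
d [-41.    4.9  -0. ] w [-0.07  0.05 -2.5 ]
```

View pics/f_side.png

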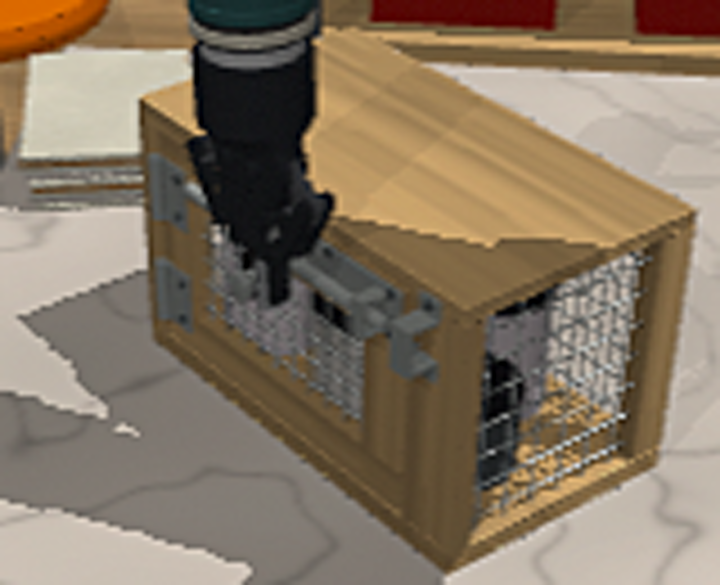

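View pics/f_wrist.png

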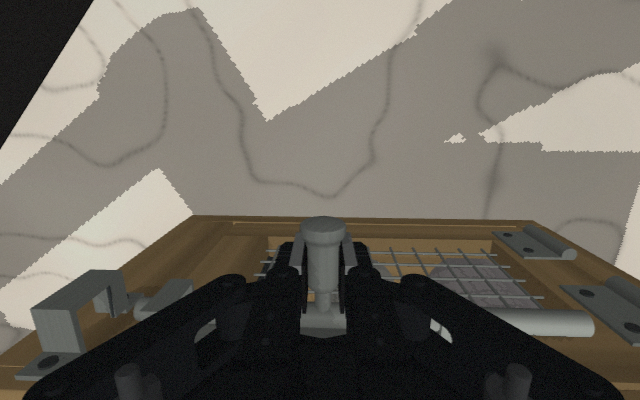

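```bash
cat >> h.py <<'E'
def arc(dths):
    s=observe(); r0=R.from_euler("xyz",s["tcp_rot"],degrees=True); p=s["eef_pos"]; h=C(b,[-.104,.153,0])[0]
    for a in dths:
        q=R.from_euler("z",-a)
        v=p-h; d=r0.inv().apply(q.apply(v)-v)*1000; w=(r0.inv()*q*r0).as_rotvec(degrees=True)
        print(a.round(3),d.round(1),w.round(2))
    c=R.from_euler("z",-b[2]).apply(p-C(b,[0,0,0])[0]); v=c-[-.104,.153,0]
    print("cage TCP",c.round(4),"ang",np.arctan2(v[0],v[1]),"yaw ang",np.radians(-46.05-s["tcp_rot"][2]),"r",np.hypot(v[0],v[1]),s["wrist_force"].round(1),s["width"])
E
python3 - <<'E'
from h import *
arc(np.arange(1,9)*.02)
E
```

```text
0.02 [ 0.8 -0.   3.6] [ 0.05  1.14 -0.  ]
0.04 [ 1.6 -0.1  7.2] [ 0.1   2.29 -0.  ]
0.06 [ 2.6 -0.1 10.8] [ 0.15  3.43 -0.  ]
0.08 [ 3.6 -0.1 14.4] [ 0.2   4.58 -0.01]
0.1 [ 4.7 -0.2 18. ] [ 0.24  5.72 -0.01]
0.12 [ 5.8 -0.2 21.5] [ 0.29  6.87 -0.01]
0.14 [ 7.  -0.3 25. ] [ 0.34  8.01 -0.01]
0.16 [ 8.3 -0.3 28.5] [ 0.39  9.16 -0.01]
cage TCP [-0.1414 -0.0289  0.1664] ang -2.9390058703151904 yaw ang -0.0012623857624173612 r 0.18574082236777545 [-0.9  1.6  0.4] 0.014220860013276765
```

Emit:
arm_command([
  {"dx":0.8,"dy":0,"dz":3.6,"wx":0.05,"wy":1.14,"wz":0},
  {"dx":1.6,"dy":-0.1,"dz":7.2,"wx":0.1,"wy":2.29,"wz":0},
  {"dx":2.6,"dy":-0.1,"dz":10.8,"wx":0.15,"wy":3.43,"wz":0},
  {"dx":3.6,"dy":-0.1,"dz":14.4,"wx":0.2,"wy":4.58,"wz":0},
  {"dx":4.7,"dy":-0.2,"dz":18,"wx":0.24,"wy":5.72,"wz":0},
  {"dx":4.7,"dy":-0.2,"dz":18,"wx":0.24,"wy":5.72,"wz":0},
])

```text
time: 6.0
eef_pos: [0.656, -0.1246, 0.1663]
tcp_rot: [-89.9, 2.5, -51.7]
wrist_force: [-3.7, 0.7, 2.1]
width: 0.014
```

```bash
python3 - <<'E'
from h import *
import cv2
arc(np.arange(1,9)*.0294)
im=camera("wrist")[:,:,::-1].copy()
cv2.imwrite("pics/g_wrist.png",im)
im=camera("side")[:,:,::-1].copy()
cv2.imwrite("pics/g_side.png",cv2.resize(im[90:220,265:425],None,fx=4.5,fy=4.5,interpolation=2))
E
```

```text
0.029 [ 1.2 -0.   5.3] [ 0.07  1.68 -0.  ]
0.059 [ 2.5 -0.1 10.6] [ 0.14  3.37 -0.  ]
0.088 [ 4.1 -0.2 15.9] [ 0.22  5.05 -0.01]
0.118 [ 5.7 -0.2 21.1] [ 0.29  6.73 -0.01]
0.147 [ 7.5 -0.3 26.2] [ 0.36  8.41 -0.01]
0.176 [ 9.5 -0.4 31.3] [ 4.30e-01  1.01e+01 -1.00e-02]
0.206 [11.6 -0.5 36.4] [ 5.100e-01  1.178e+01 -1.000e-02]
0.235 [13.9 -0.6 41.4] [ 5.800e-01  1.346e+01 -1.000e-02]
cage TCP [-0.1598 -0.0243  0.1663] ang -2.836491983871137 yaw ang 0.09924599250362583 r 0.1858582400493816 [-3.7  0.7  2.1] 0.013968116191241844
```

View pics/g_wrist.png

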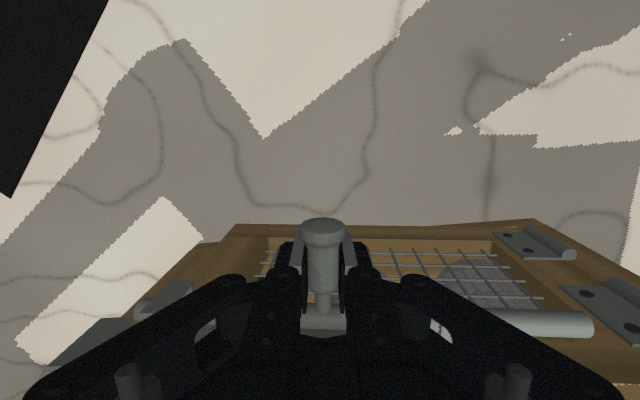

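View pics/g_side.png

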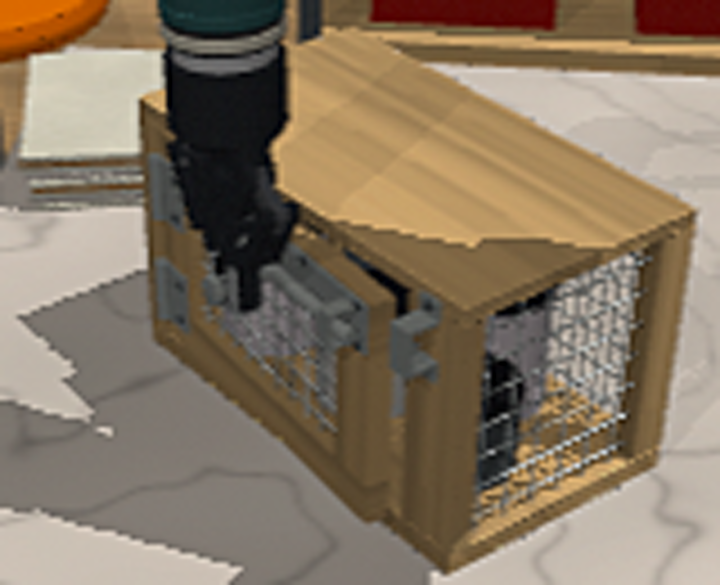

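Emit:
arm_command([
  {"dx":1.2,"dy":0,"dz":5.3,"wx":0.07,"wy":1.68,"wz":0},
  {"dx":2.5,"dy":-0.1,"dz":10.6,"wx":0.14,"wy":3.37,"wz":0},
  {"dx":4.1,"dy":-0.2,"dz":15.9,"wx":0.22,"wy":5.05,"wz":0},
  {"dx":5.7,"dy":-0.2,"dz":21.1,"wx":0.29,"wy":6.73,"wz":0},
  {"dx":7.5,"dy":-0.3,"dz":26.2,"wx":0.36,"wy":8.41,"wz":0},
  {"dx":9.5,"dy":-0.4,"dz":31.3,"wx":0.43,"wy":10.1,"wz":0},
  {"dx":11.6,"dy":-0.5,"dz":36.4,"wx":0.51,"wy":11.78,"wz":0},
  {"dx":13.6,"dy":-0.6,"dz":40.8,"wx":0.57,"wy":13.2,"wz":0},
])

```text
time: 6.9
eef_pos: [0.6959, -0.1099, 0.1663]
tcp_rot: [-90.0, 2.5, -65.0]
wrist_force: [-4.3, 1.2, 2.0]
width: 0.0139
```

Emit:
arm_command([
  {"dx":0,"dy":0,"dz":0,"wx":0,"wy":0,"wz":0},
  {"dx":0,"dy":0,"dz":0,"wx":0,"wy":0,"wz":0},
])

```text
time: 7.1
eef_pos: [0.6958, -0.1099, 0.1663]
tcp_rot: [-90.0, 2.5, -64.9]
wrist_force: [-3.6, 1.4, 1.9]
width: 0.0141
```

```bash
python3 - <<'E'
from h import *
import cv2
arc(np.array([.01]))
for n in("side","top","wrist"): cv2.imwrite(f"pics/h_{n}.png",camera(n)[:,:,::-1])
def gp(th,X):  # gate-frame pts (given in cage coords when shut)
    h=np.array([-.104,.153,0]); return C(b,R.from_euler("z",-th).apply(np.atleast_2d(X)-h)+h)
im=cv2.imread("pics/h_side.png");z=cv2.resize(im[90:220,265:425],None,fx=4.5,fy=4.5,interpolation=2)
cv2.imwrite("pics/h_zs.png",z)
im=cv2.imread("pics/h_top.png");cv2.imwrite("pics/h_zt.png",cv2.resize(im[115:265,340:520],None,fx=4,fy=4,interpolation=2))
s,t=camera_model("side"),camera_model("top")
for th in(.3,.33,.36):
    q=gp(th,[-.1,-.125,.176]); print(th,((P(s,q)-[265,90])*4.5).round(0),((P(t,q)-[340,115])*4).round(0))
E
```

```text
0.01 [ 0.4 -0.   1.8] [0.03 0.57 0.  ]
cage TCP [-0.1987 -0.0073  0.1663] ang -2.6081317434551616 yaw ang 0.3295404737685329 r 0.18616866233276239 [-3.6  1.4  1.9] 0.014094040498634277
0.3 [[288. 357.]] [[124. 319.]]
0.33 [[275. 359.]] [[117. 306.]]
0.36 [[262. 362.]] [[111. 292.]]
```

View pics/h_zs.png

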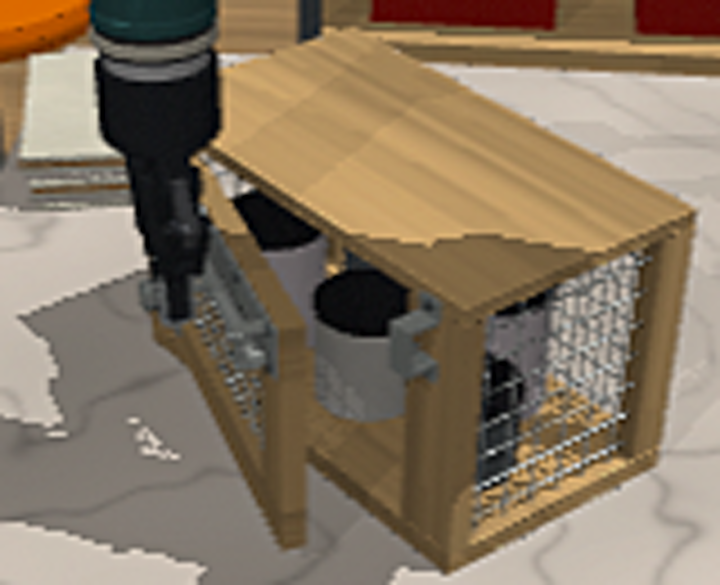

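View pics/h_zt.png

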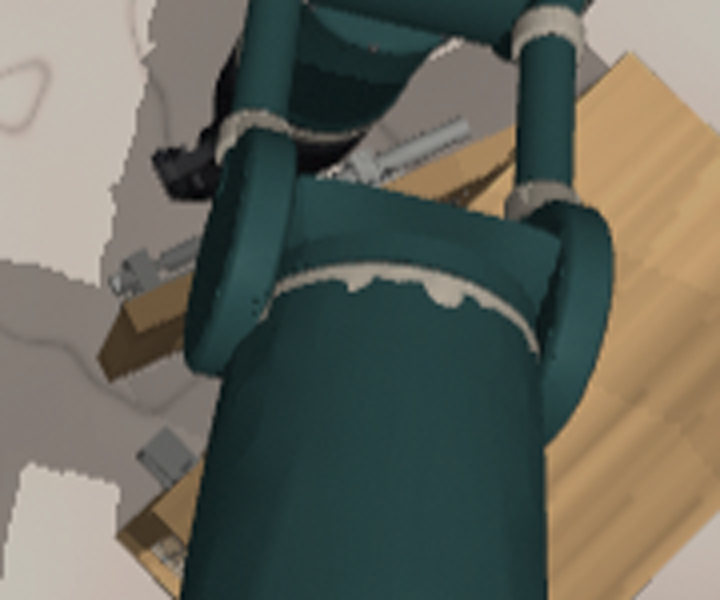

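View pics/h_wrist.png

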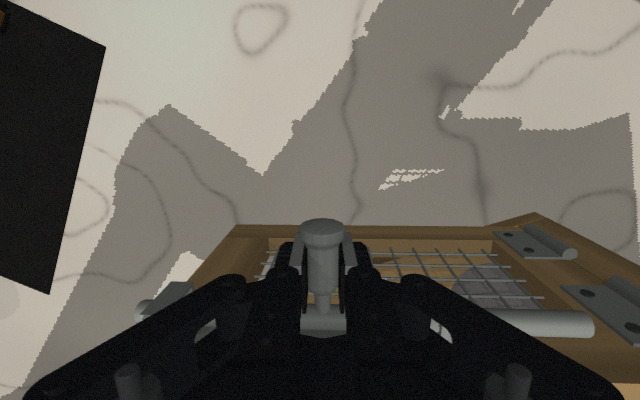

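```bash
python3 - <<'E'
from h import *
arc(np.array([.01])); print(observe()["time"]); print(close_job())
E
```

```text
0.01 [ 0.4 -0.   1.8] [ 0.03  0.57 -0.  ]
cage TCP [-0.1986 -0.0073  0.1663] ang -2.608462354418002 yaw ang 0.3299389105234154 r 0.18613573014131177 [-4.  -0.1  2.2] 0.01411468836601528
7.25
the job is handed in; nothing more can be done
None
```

The bolt is clear of the keeper, the gate stands about 90 mm ajar, and I handed the job in at 7.25 s with the gripper still holding the knob.

I pinched the knob from above and lifted it about 4.6 mm, tipping the tool 2.6° with it. I then drew the bolt back about 41 mm and swung the gate out about its hinge.

**Last checks:**
- **Gate angle:** the tool had turned through 0.33 rad. In the side picture the gate's free edge is at column 274, where 0.33 rad puts it at 275.
- **Bolt:** the wrist and side pictures after the draw show the nose clear of the keeper.
- **Forces:** the wrist read about 4 N sideways, in line with the closing spring. No reading at the end of a move exceeded 5 N.
- **Grip:** the opening held steady at 14 mm. The knob is listed as 16 mm thick, so this disagrees by 2 mm; the pictures show the pads on the bar just behind its head.
- **Bystanders:** I kept the arm high above the tin, roller and tape on the way across, and nothing it did touched them. I did not compare their positions before and after.

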